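# Sleeve the shaft and show it to the inspection camera

## Robot

A 7-joint arm with a two-finger parallel gripper is mounted at the origin on a cart in front of the work surface, level with it; the furniture and walls round the work are solid. World frame = base frame: x ahead of the robot, y to its left, z up, the work surface at z = 0. Lengths are in m, angles in degrees, forces in N, time in s.
With the tool pointing down it reaches from about 0.4 to 0.875 m from the base axis. Payload 19.3 kg.
Tool frame: the origin (TCP) lies on the centre line of the jaws, within the pads' length; the fingertips stand 22 mm ahead of it and the grasp point (between the pads) lies 3 mm ahead of it; z points along the fingers, y is the line along which they close (so a half turn about z gives the same grasp; the last joint's range is limited). The gripper opens to 85 mm and grips with 20 to 120 N. Pads are 22 mm wide; open, the fingers measure 114 mm over their backs; the gripper's body (76 mm by 85 mm) begins 54 mm behind the grasp point. The pads swing forward as they close: fully open they stand 13 mm farther back than shut.
Start: joints at [-70.485, 29.874, -2.08, 91.645, 1.215, 58.505, -6.463], TCP at [0.25, 0.573, 0.253] pointing down, gripper open.
Joint ranges: [-166.77, 166.77], [-17.47, 122.26], [-85.68, 81.53], [9.62, 139.38], [-72.42, 252.41], [9.2, 110.78], [-144.41, 144.41]. Speed limits (degrees/s): [108.29, 108.29, 136.94, 136.94, 172.46, 172.46, 172.46].

## Interface

Orientations are given as a 3x3 rotation matrix whose columns are the frame's x, y, z axes.
In Python, from rig import manip, grab_frame, camera_model, spotter gives the robot as it stands.
- The arm moves only by the tool send_rows, never from a script. Its argument "increments" is a list of rows, each an object with "translation": the shift along the tool's x, y, z in m, a list of three; "angular": the turn, a rotation vector about the tool's x, y, z in degrees, a list of three; "hand": the opening, from 0 (shut) to 1 (fully open). A call has exactly 5 rows; each row shifts and turns the commanded pose from where the row before left it, along the tool's axes as they then stand; what a row does not reach is not made up. A row lasts 1/10 s, in which the tool goes at most 50 mm and 8.59 degrees, less where a joint would pass 70% of its speed; a pose out of reach is approached as far as the arm can. A call with a gripper value outside its range is refused whole. The fingers move at their own pace and stop on an object; "squeeze" is the grip in N (left out, the last holds). Time passes only in rows, so rows that do not move let the fingers close, or fill a call up. It gives the time, the measured TCP pose, the force, the opening and the grip force at its end, in the units of the state.
- manip.get_obs(): the state, without advancing time (a new reading comes with each control period).
- grab_frame(name): name is "scene" or "top"; returns (picture, depth): 400x640x3 uint8, red, green, blue; 400x640 float32, m along the optical axis (not along the pixel's ray), 0 where there is no reading.
- camera_model(name): a dict with "mtx" (3x3 intrinsics, pixels), "rvec" (rotation vector, rad) and "tvec" (3), from world to camera coordinates, as OpenCV has them. Camera axes: x right, y down, z forward; pixel columns grow to the right and rows downward; lengths in m; the calibration is good to about 2 mm. A picture is of the moment at which its call begins. camera_model takes no time and is no camera call.
- manip.job_done(): hands the job in; it is judged then, once.
Trained networks look in the newest picture that a camera, given by its name, has taken for a name from the list of things; names that differ only in an ending like _2 or _b are one class to them, and where a whole thing is asked for, a point or a joint stands for the part that bears it (a point fixed in the world has none). Each returns a list of dicts, best first, with "confidence" (0 to 1); they miss things now and then, are a little off and sometimes report something else, mostly with a low value. They report only what shows in the picture. A call takes as long as a camera call. They do not tell look-alikes from the thing itself.
- spotter.outline_of(name, camera): "region" (400x640 bool, what is visible of it) and "extent" ([centre column, centre row, width, height] in pixels, round what is visible of it).
- spotter.pinpoint(name, camera): "position" ([column, row] in pixels: a listed point, or the origin of a listed thing).
The state is a dict: "clock": time; "qpos": joint angles; "qvel": joint speeds; "joint_torque": joint torques, N m; "tool_pos": TCP position; "tcp_rot": TCP orientation; "ft_force": force on the tool from outside, world axes, zero at the start; "ft_torque": the same for the moment, N m; "gripper_width": finger opening in m; "finger_force": force on a finger pad.
Only numpy, scipy, OpenCV 4.12 (cv2) and the standard library are available. Lean on these libraries where they do the work, as an engineer would, in place of code of your own. Each camera call takes 0.05 s, during which the arm holds its last target. There are 200 camera calls.

## Task

Slide the brass sleeve over the square top of the steel shaft in the blue block until it sits fully down on the collar and let go of it. Then pull the shaft with its sleeve out of the block and present it upright to the inspection camera, the middle of the sleeve straight in front of the lens, level with it and 12 cm away, the red lug on the collar pointing towards the camera. Finish while holding it still there in the air, and do not bump the camera or disturb the jar, the screw carton or the tape measure.

Things in the scene. Friction and masses are not known exactly. Their poses are not given: they have to be found in the camera images.
- sleeve: Plain brass sleeve (round tube) standing upright on the bench: outer diameter 42 mm, bore 27 mm, height 40 mm, about 120 g, open at both ends. Origin at the centre of its lower end, z up along its axis; seated, its origin is 38 mm above the shaft's origin.
- shaft: Loose steel shaft upright in the block, 113 mm, 350 g. Origin: centre of its lower end, z up its axis, x to the red lug. From below: spigot dia 24, 0-30 mm (in the socket); collar dia 54, 30-38 mm (rests on the block), with a red lug 12 wide, 8 high, out to 39 mm on +x; journal dia 24 to 79 mm; dark square end 16 x 16, faces square to x and y, 79-113 mm (35 mm stand above the seated sleeve).
- shaft_view (a point): Point on the shaft's axis, 58 mm above the shaft's origin: the middle of the sleeve once it is seated. Axes as the shaft.
- holder: Fixed blue assembly block 80 x 80 x 40 mm with a blind round socket 26 mm in diameter and 32 mm deep in the middle of its top. Origin at the centre of its underside. The shaft's origin stands 10 mm above it; the lug points roughly away from the robot, up to 80 degrees to either side.
- camera_lens (a point): Centre of the front glass of the inspection camera: grey 48 mm box, black lens barrel of 34 mm diameter, on a column. The lens looks level along this frame's -x (roughly towards the robot); +x points back into the camera, z up. Lens height differs each time (about 0.17 to 0.23 m above the bench); the clamp is tight.
- camera_stand: Fixed stand of the inspection camera: round dark foot of 100 mm diameter with an upright column 304 mm high. Origin at the centre of the underside of the foot. The camera box reaches from the column 47 mm forward (-x), its lens 67 mm forward; box top 24 mm above the lens.
- small_jar: Bystander: small spice jar with a green cap, 46 mm diameter, 106 mm high, upright on the bench. Origin at the centre of its underside.
- screw_box: Bystander: small grey carton, 70 x 45 x 30 mm, on the bench. Origin at the centre of its underside.
- tape_measure: Bystander: tan and black tape measure, 84 x 36 x 60 mm, on the bench. Origin at the centre of its underside.
Things that resemble listed ones, but are neither listed nor needed, are in the scene too. Several things look just like the sleeve: the one meant starts farthest to the robot's right.

How it is judged (in metres and radians):
On the way:
1. the sleeve is on the shaft, fully down on the collar and no longer gripped, while the shaft still stands in the block (z of sleeve in the frame of shaft between 0.035 and 0.0415 m and x of sleeve in the frame of shaft between -0.005 and 0.005 m and y of sleeve in the frame of shaft between -0.005 and 0.005 m and contact force between the fingers and sleeve below 0.3 N and horizontal distance between shaft and holder below 0.006 m and height (world z) of shaft below 0.016 m), for 0.2 s.
At the end, for the whole second after the job is handed in: Gripper holds the shaft still in the air, clear of block and camera, sleeve seated within 3 mm; sleeve middle 100-140 mm before the lens, within 15 mm of its axis sideways and in height; upright within 8 deg, lug towards lens within 12 deg; bystanders within 30 mm, not tipped (z of sleeve in the frame of shaft between 0.035 and 0.0415 m and x of sleeve in the frame of shaft between -0.005 and 0.005 m and y of sleeve in the frame of shaft between -0.005 and 0.005 m and x of shaft_view in the frame of camera_lens between -0.14 and -0.1 m and y of shaft_view in the frame of camera_lens between -0.015 and 0.015 m and z of shaft_view in the frame of camera_lens between -0.015 and 0.015 m and angle between shaft's own z axis and vertical below 0.14 rad and x of camera_lens in the frame of shaft above 0.05 m and y of camera_lens in the frame of shaft between -0.026 and 0.026 m and contact force between the fingers and shaft above 1 N and contact force between shaft and holder below 0.05 N and contact force between shaft and camera_stand below 0.05 N and linear speed of shaft below 0.03 m/s and not (distance of any of small_jar, screw_box, tape_measure from where it was at the start of the episode above 0.03 m or angle between any of small_jar, screw_box, tape_measure's own z axis and vertical above 0.4 rad)); the arm keeps its last pose, push and grip.
It fails at once if the jar, the screw carton or the tape measure is shoved more than 30 mm or tipped (distance of any of small_jar, screw_box, tape_measure from where it was at the start of the episode above 0.03 m or angle between any of small_jar, screw_box, tape_measure's own z axis and vertical above 0.4 rad).
It fails at once if the inspection camera is shifted by more than 8 mm or hit with more than 5 N by the robot or the part (distance of camera_lens from where it was at the start of the episode above 0.008 m or contact force between any of the arm, the fingers, shaft, sleeve and camera_stand above 5 N).
It also fails if it takes over 59 s, if anything falls off the work surface, if the arm or the gripper's body presses on something with over 40 N, if the wrist force passes 120 N, or if a joint passes its speed limit or range.

## Working session

There is one attempt and no reset: what is moved stays moved. The work goes in short steps, Python scripts to look and compute and a tool call to move; the robot and the scene stay as the last step left them, time stands still between calls to the robot, and variables do not carry over. Pictures are saved under pics/ and viewed, at most 10 in all, crops included, and the job is handed in when it is done.

Besides the shell and the picture viewer there is one more tool, called after "Request:" as name(argument=value, ...) on one line, values as JSON. send_rows: Moves the arm, as the interface text tells. Its arguments: {"type":"object","properties":{"increments":{"type":"array"},"squeeze":{"type":"number"}},"required":["increments"]}

```bash
mkdir -p pics; cat > h.py <<'E'
import numpy as np, cv2
from rig import manip, grab_frame, camera_model, spotter
np.set_printoptions(precision=4,suppress=True)
def cam(n):
    m=camera_model(n);R=cv2.Rodrigues(np.array(m["rvec"],float))[0];return np.array(m["mtx"]),R,np.array(m["tvec"],float).ravel()
def cloud(n,d):
    K,R,t=cam(n);v,u=np.mgrid[0:400,0:640]
    p=np.stack([(u-K[0,2])/K[0,0]*d,(v-K[1,2])/K[1,1]*d,d],-1)
    return (p-t)@R
def onplane(n,px,z):
    K,R,t=cam(n);r=R.T@np.linalg.inv(K)@np.array([px[0],px[1],1.]);c=-R.T@t
    return c+r*(z-c[2])/r[2]
def save(f,im): cv2.imwrite(f,im[...,::-1])
E
python3 - <<'E'
from h import *
for n in("scene","top"):
    im,d=grab_frame(n);save(f"pics/{n}0.png",im);P=cloud(n,d);np.save(f"{n}0.npy",P)
    K,R,t=cam(n);print(n,"cam at",-R.T@t,"fwd",R[2])
    for k in("sleeve","shaft","holder","camera_stand","small_jar","screw_box","tape_measure"):
        for o in spotter.outline_of(k,n)[:6]:
            if o["confidence"]<.3: continue
            q=P[o["region"]&(d>0)]
            if len(q): print(k,round(o["confidence"],2),np.round(o["extent"]),"med",np.median(q,0),"top",np.percentile(q[:,2],97),"min",np.percentile(q,3,0)[:2],"max",np.percentile(q,97,0)[:2])
    for k in("camera_lens","shaft_view"):
        for o in spotter.pinpoint(k,n)[:2]: print(k,o["confidence"],o["position"])
print(manip.get_obs())
E
```

```text
scene cam at [-0.4385  0.8389  0.7007] fwd [ 0.7997 -0.395  -0.4522]
sleeve 0.78 [220. 265.  17.  24.] med [0.5462 0.5961 0.0293] top 0.042227643557879176 min [0.5383 0.5775] max [0.5762 0.6139]
sleeve 0.77 [301. 280.  20.  28.] med [0.4082 0.4571 0.0298] top 0.04189822001895535 min [0.3992 0.4379] max [0.4365 0.4732]
sleeve 0.58 [332. 266.  22.  25.] med [0.4309 0.3606 0.0284] top 0.04231187301339397 min [0.42   0.3368] max [0.479  0.3769]
shaft 0.71 [413. 229.  17.  35.] med [0.4157 0.1455 0.0572] top 0.12238609624901292 min [0.3976 0.1172] max [0.446  0.1641]
shaft 0.71 [258. 281.  32.  39.] med [0.4412 0.5383 0.0383] top 0.06070530896809382 min [0.4169 0.5134] max [0.4819 0.5569]
holder 0.97 [414. 250.  45.  29.] med [0.3894 0.163  0.0295] top 0.04236803784560344 min [0.38   0.1061] max [0.4607 0.1828]
camera_stand 0.8 [312. 177.  35. 116.] med [0.6413 0.3089 0.1836] top 0.29522984764297766 min [0.5996 0.2294] max [0.7486 0.3486]
camera_stand 0.3 [331. 268.  17.  24.] med [0.4288 0.3611 0.0293] top 0.042155132435320916 min [0.4199 0.3421] max [0.456  0.3769]
small_jar 0.78 [250. 
[... 2127 characters left out ...]
109] max [0.491  0.5526]
camera_lens 0.71 [340.4, 178.9]
shaft_view 0.58 [409.0, 263.6]
{'clock': 1.0, 'qpos': array([-70.4849,  29.8738,  -2.078 ,  91.6437,   1.2147,  58.5067,
        -6.4622]), 'qvel': array([ 0.0596,  0.0696,  0.0579, -0.0295,  0.0054,  0.0738, -0.017 ]), 'joint_torque': array([ -0.0015, -92.6832,   1.9766, -37.0246,   0.0178,   0.0019,
         0.0001]), 'tool_pos': array([0.2496, 0.573 , 0.2533]), 'tcp_rot': array([[-0.9168,  0.3994,  0.    ],
       [ 0.3994,  0.9168, -0.    ],
       [-0.    , -0.    , -1.    ]]), 'ft_force': array([ 0.1512,  0.4058, -0.612 ]), 'ft_torque': array([ 0.0694, -0.0137,  0.0111]), 'finger_force': 0.0, 'gripper_width': 0.08526841129896368}
```

View pics/scene0.png

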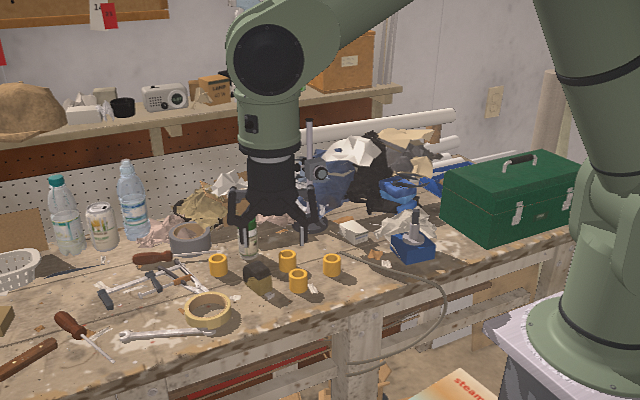

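View pics/top0.png

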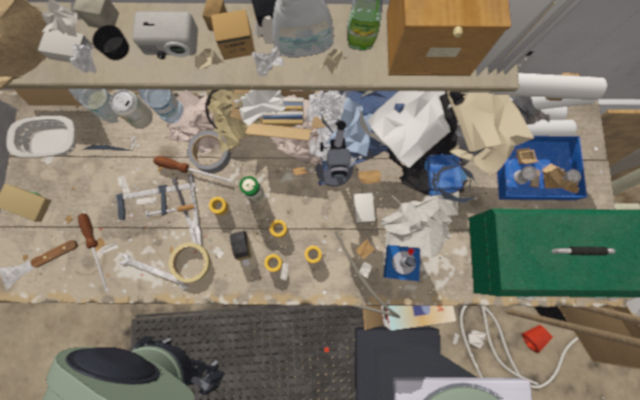

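The rightmost of the four sleeves is at top (312,255). The shaft and block are at top (403,262), with the red lug near (410,251). The inspection camera is at top (335,160). Next I measure them more closely.

```bash
python3 - <<'E'
from h import *
im=cv2.imread("pics/top0.png");P=np.load("top0.npy");S=np.load("scene0.npy");ims=cv2.imread("pics/scene0.png")
def near(P,c,r,z0,z1): return (np.hypot(P[...,0]-c[0],P[...,1]-c[1])<r)&(P[...,2]>z0)&(P[...,2]<z1)
for nm,Q in(("top",P),("scene",S)):
    m=near(Q,(.441,.354),.035,.036,.05);q=Q[m];print(nm,"sleeve top n",m.sum(),cv2.minEnclosingCircle(q[:,:2].astype(np.float32)),q[:,2].mean())
    m=near(Q,(.42,.143),.05,.112,.14);q=Q[m];print(nm,"sq top",m.sum(),q.mean(0),cv2.minAreaRect(q[:,:2].astype(np.float32)))
    m=near(Q,(.42,.143),.08,.034,.045);q=Q[m];print(nm,"block",m.sum(),cv2.minAreaRect(q[:,:2].astype(np.float32)))
    I=(im if nm=="top" else ims).astype(int);red=(I[...,2]>I[...,1]*1.7)&(I[...,2]>I[...,0]*1.5)&near(Q,(.42,.143),.06,.03,.08)
    print("red",red.sum(),Q[red].mean(0) if red.any() else None)
    if nm=="top":
        v,u=np.nonzero((I[...,2]>I[...,1]*1.6)&(I[...,2]>I[...,0]*1.4)&(np.hypot(*(np.mgrid[0:400,0:640]-np.array([262,403])[:,None,None]))<22)); print("red px",u.mean(),v.mean(),onplane("top",(u.mean(),v.mean()),.048) )
    print("lensnet", onplane(nm,{"top":(340.4,178.9),"scene":(320.6,174)}[nm],.2))
    for z0,z1 in((.29,.32),(.23,.28),(.2,.235),(.17,.2),(.14,.17),(.002,.03)):
        m=near(Q,(.65,.305),.09,z0,z1);q=Q[m]
        if len(q)>3: print("stand",z0,z1,len(q),q.mean(0),q.min(0),q.max(0),cv2.minAreaRect(q[:,:2].astype(np.float32)))
a=cv2.resize(im[230:290,365:445],None,fx=5,fy=5,interpolation=cv2.INTER_CUBIC)
b=cv2.resize(im[110:200,295:375],None,fx=4,fy=4,interpolation=cv2.INTER_CUBIC)
c=cv2.resize(ims[110:250,270:450],None,fx=4,fy=4,interpolation=cv2.INTER_CUBIC)[:, :720]
o=np.zeros((600,800,3),np.uint8)
o[:300,:400]=a; o[:360,400:720]=b
c=cv2.resize(ims[115:250,280:440],None,fx=1.78,fy=1.78,interpolation=cv2.INTER_CUBIC);o[360:360+c.shape[0],400:400+c.shape[1]]=c
o[300:600,:400]=cv2.resize(ims[205:265,380:460],None,fx=5,fy=5,interpolation=cv2.INTER_CUBIC)
cv2.imwrite("pics/c1.png",o)
E
```

```text
top sleeve top n 139 ((0.44068875908851624, 0.3555068373680115), 0.02071860246360302) 0.040340775460180285
top sq top 64 [0.4224 0.1401 0.1228] ((0.4223063886165619, 0.13908003270626068), (0.016199659556150436, 0.0159074105322361), 60.101531982421875)
top block 724 ((0.43983781337738037, 0.1369091272354126), (0.08081480115652084, 0.11473562568426132), 84.41191864013672)
red 29 [0.4491 0.1226 0.0486]
red px 410.3666666666667 251.06666666666666 [0.4489 0.1225 0.048 ]
lensnet [0.5881 0.2988 0.2   ]
stand 0.29 0.32 106 [0.6726 0.3047 0.3055] [0.6571 0.2636 0.29  ] [0.7291 0.3453 0.32  ] ((0.6929688453674316, 0.304050087928772), (0.07169342786073685, 0.08163291215896606), 0.636881947517395)
stand 0.23 0.28 68 [0.6607 0.3043 0.2548] [0.6579 0.2957 0.2308] [0.6663 0.3112 0.2791] ((0.661816418170929, 0.3037402331829071), (0.015457110479474068, 0.007759393658488989), 85.71684265136719)
stand 0.2 0.235 388 [0.6385 0.3025 0.205 ] [0.6091 0.2784 0.2001] [0.6665 0.3249 0.2344] ((0.6377630233764648, 0.3016698360443115), (0.046500809490680695, 0.05726484954357147), 89.57205200195312)
stand 0.17 0.2
[... 1460 characters left out ...]
6 0.2344] ((0.6432591676712036, 0.3056752681732178), (0.05030622333288193, 0.04795833304524422), 4.486130714416504)
stand 0.17 0.2 370 [0.6256 0.315  0.1863] [0.5958 0.2804 0.1702] [0.6777 0.3453 0.1999] ((0.636846125125885, 0.3121466040611267), (0.08298835158348083, 0.05931377038359642), 8.068197250366211)
stand 0.14 0.17 67 [0.6279 0.3184 0.1644] [0.5958 0.2934 0.1403] [0.6766 0.3428 0.1699] ((0.6360166668891907, 0.31649333238601685), (0.08814648538827896, 0.03039631061255932), 19.045846939086914)
stand 0.002 0.03 726 [0.6435 0.3074 0.0126] [0.561  0.2164 0.002 ] [0.6969 0.3926 0.0299] ((0.6271231174468994, 0.3061771094799042), (0.17544293403625488, 0.13164496421813965), 86.53060150146484)
```

View pics/c1.png

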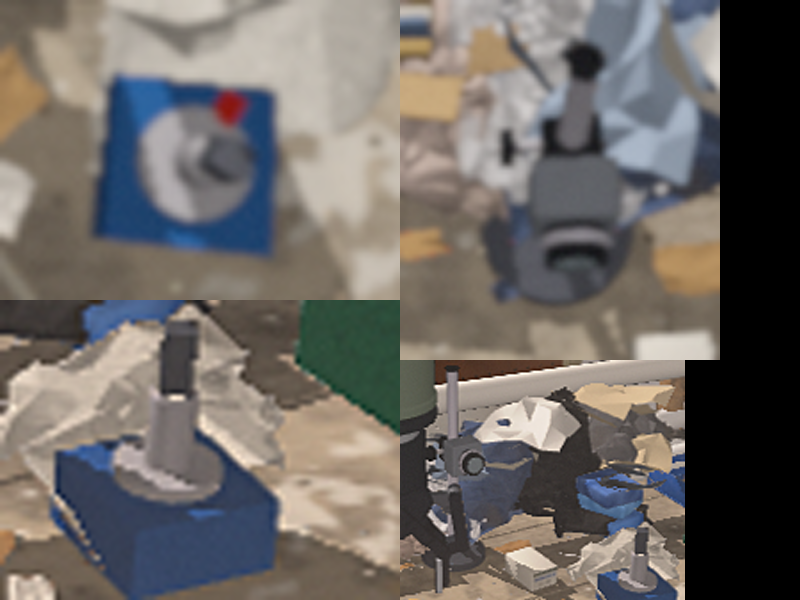

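```bash
python3 - <<'E'
from h import *
P=np.load("top0.npy");S=np.load("scene0.npy")
A=[cam(n)[0]@np.c_[cam(n)[1],cam(n)[2]] for n in("top","scene")]
def tri(a,b):
    X=cv2.triangulatePoints(A[0],A[1],np.array(a,float).reshape(2,1),np.array(b,float).reshape(2,1)).ravel();return X[:3]/X[3]
print("lens tri",tri((340.4,178.9),(320.6,174.0)))
def near(P,c,r,z0,z1): return (np.hypot(P[...,0]-c[0],P[...,1]-c[1])<r)&(P[...,2]>z0)&(P[...,2]<z1)
q=P[near(P,(.64,.303),.05,.15,.25)];h,e=np.histogram(q[:,2],np.arange(.15,.25,.004));print(np.c_[e[:-1],h].T)
zt=e[h.argmax()]+.002
m=P[(np.abs(P[...,2]-zt)<.004)&near(P,(.64,.303),.05,.1,.3)];print("boxtop",m.mean(0),cv2.minAreaRect(m[:,:2].astype(np.float32)))
# front face/lens from scene: points by x
q=S[near(S,(.61,.303),.05,.14,.235)];h,e=np.histogram(q[:,0],np.arange(.58,.66,.004));print(np.c_[e[:-1],h].T)
for lo,hi in((.592,.602),(.612,.624)):
    w=q[(q[:,0]>lo)&(q[:,0]<hi)]
    if len(w)>5: print(lo,len(w),w.mean(0),w.min(0),w.max(0)); 
    if len(w)>5: c=w[:,:2]-w[:,:2].mean(0);print("normal",np.linalg.svd(c)[2][1])
# front face edge per-row in top: min x per y
b=m; ys=np.arange(.282,.326,.004)
print([(round(y,3),round(b[np.abs(b[:,1]-y)<.002][:,0].min(),4),round(b[np.abs(b[:,1]-y)<.002][:,0].max(),4)) for y in ys if (np.abs(b[:,1]-y)<.002).any()])
xs=np.arange(.612,.664,.004)
print([(round(x,3),round(b[np.abs(b[:,0]-x)<.002][:,1].min(),4),round(b[np.abs(b[:,0]-x)<.002][:,1].max(),4)) for x in xs if (np.abs(b[:,0]-x)<.002).any()])
E
```

```text
lens tri [0.596  0.3032 0.181 ]
[[  0.15    0.154   0.158   0.162   0.166   0.17    0.174   0.178   0.182
    0.186   0.19    0.194   0.198   0.202   0.206   0.21    0.214   0.218
    0.222   0.226   0.23    0.234   0.238   0.242]
 [  0.      0.      3.      4.     10.      7.      7.     32.     36.
   55.     67.    157.    106.    281.     20.      3.      4.      8.
    3.      3.      7.      3.      6.      4.   ]]
boxtop [0.6364 0.3023 0.2035] ((0.6364851593971252, 0.3016793727874756), (0.046500809490680695, 0.05470910295844078), 89.57205200195312)
[[ 0.58   0.584  0.588  0.592  0.596  0.6    0.604  0.608  0.612  0.616
   0.62   0.624  0.628  0.632  0.636  0.64   0.644  0.648  0.652  0.656]
 [ 0.     0.     0.     2.    33.    78.    22.    20.    14.    46.
  80.    32.    23.    31.    22.    17.    18.    11.     6.    17.   ]]
0.592 85 [0.6    0.3027 0.1817] [0.5958 0.2866 0.165 ] [0.602  0.3183 0.1982]
normal [1.     0.0002]
0.612 140 [0.6199 0.3115 0.1875] [0.6121 0.2811 0.1566] [0.624  0.3273 0.2058]
normal [0.9995 0.0302]
[(np.float64(0.282), np.float64(0.6209), np.flo
[... 647 characters left out ...]
64(0.6244), np.float64(0.6506))]
[(np.float64(0.62), np.float64(0.2832), np.float64(0.3227)), (np.float64(0.624), np.float64(0.2787), np.float64(0.3247)), (np.float64(0.628), np.float64(0.2785), np.float64(0.3248)), (np.float64(0.632), np.float64(0.2785), np.float64(0.3248)), (np.float64(0.636), np.float64(0.2784), np.float64(0.3248)), (np.float64(0.64), np.float64(0.2784), np.float64(0.3248)), (np.float64(0.644), np.float64(0.2808), np.float64(0.3249)), (np.float64(0.648), np.float64(0.2805), np.float64(0.3249)), (np.float64(0.652), np.float64(0.2805), np.float64(0.3247)), (np.float64(0.66), np.float64(0.2976), np.float64(0.308)), (np.float64(0.664), np.float64(0.3101), np.float64(0.3102))]
```

Request:
send_rows(increments=[{"translation": [0, 0, 0], "angular": [0, 0, 7.5], "hand": 1}, {"translation": [-0.042, -0.0135, 0], "angular": [0, 0, 0], "hand": 1}, {"translation": [-0.042, -0.0135, 0], "angular": [0, 0, 0], "hand": 1}, {"translation": [-0.042, -0.0135, 0], "angular": [0, 0, 0], "hand": 1}, {"translation": [-0.042, -0.0135, 0], "angular": [0, 0, 0], "hand": 1}], squeeze=40)

```text
clock: 1.5
tool_pos: [0.3666, 0.4387, 0.2534]
tcp_rot: [[-0.857, 0.515, 0.0], [0.515, 0.857, 0.0], [-0.0, 0.0, -1.0]]
ft_force: [1.1, 1.2, -0.0]
gripper_width: 0.0857
finger_force: 0.0
```

Request:
send_rows(increments=[{"translation": [-0.036, -0.0115, 0.02], "angular": [0, 0, 0], "hand": 1}, {"translation": [-0.036, -0.0115, 0.03], "angular": [0, 0, 0], "hand": 1}, {"translation": [-0.036, -0.0115, 0.03], "angular": [0, 0, 0], "hand": 1}, {"translation": [0, 0, 0.03], "angular": [0, 0, 0], "hand": 1}, {"translation": [0, 0, 0], "angular": [0, 0, 0], "hand": 1}])

```text
clock: 2.0
tool_pos: [0.4397, 0.353, 0.1404]
tcp_rot: [[-0.856, 0.517, -0.004], [0.517, 0.856, -0.004], [0.001, -0.005, -1.0]]
ft_force: [-1.3, 0.7, -0.0]
gripper_width: 0.0852
finger_force: 0.0
```

Request:
send_rows(increments=[{"translation": [0, 0.001, 0.03], "angular": [0, 0, 0], "hand": 1}, {"translation": [0, 0, 0.03], "angular": [0, 0, 0], "hand": 1}, {"translation": [0, 0, 0], "angular": [0, 0, 0], "hand": 1}, {"translation": [0, 0, 0], "angular": [0, 0, 0], "hand": 1}, {"translation": [0, 0, 0], "angular": [0, 0, 0], "hand": 1}])

```text
clock: 2.5
tool_pos: [0.4415, 0.3567, 0.0853]
tcp_rot: [[-0.857, 0.515, 0.002], [0.515, 0.857, 0.002], [-0.001, 0.002, -1.0]]
ft_force: [0.3, 0.0, 1.1]
gripper_width: 0.085
finger_force: 0.0
```

```bash
python3 - <<'E'
from h import *
o=manip.get_obs();print(o["clock"],o["tool_pos"],o["qpos"])
im,d=grab_frame("top");Q=cloud("top",d)
m=(np.hypot(Q[...,0]-.441,Q[...,1]-.354)<.035)&(Q[...,2]>.036)&(Q[...,2]<.05);print(m.sum())
im2,_=grab_frame("scene")
a=cv2.resize(im[215:295,265:365],None,fx=4,fy=4);b=cv2.resize(im2[205:305,280:380],None,fx=3.2,fy=3.2)
save("pics/p2.png",np.hstack([a,b]))
E
```

```text
2.5 [0.4415 0.3567 0.0853] [-45.7777  37.9735   1.2099 107.6462  -1.326   34.2577  15.2592]
0
```

View pics/p2.png

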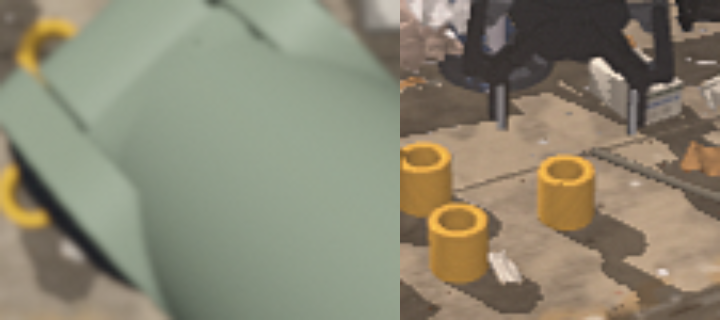

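The overhead view is blocked by the arm. In the scene crop the fingers straddle the sleeve at (565,190) symmetrically, so I descend and grip.

Request:
send_rows(increments=[{"translation": [0, -0.001, 0.025], "angular": [0, 0, 0], "hand": 1}, {"translation": [0, 0, 0.025], "angular": [0, 0, 0], "hand": 1}, {"translation": [0, 0, 0.003], "angular": [0, 0, 0], "hand": 1}, {"translation": [0, 0, 0], "angular": [0, 0, 0], "hand": 1}, {"translation": [0, 0, 0], "angular": [0, 0, 0], "hand": 0.6}])

```text
clock: 3.1
tool_pos: [0.441, 0.3553, 0.0316]
tcp_rot: [[-0.857, 0.516, 0.001], [0.516, 0.857, 0.001], [-0.0, 0.001, -1.0]]
ft_force: [0.7, -0.2, -0.3]
gripper_width: 0.0727
finger_force: 0.0
```

Request:
send_rows(increments=[{"translation": [0, 0, 0], "angular": [0, 0, 0], "hand": 0.2}, {"translation": [0, 0, 0], "angular": [0, 0, 0], "hand": 0.2}, {"translation": [0, 0, 0], "angular": [0, 0, 0], "hand": 0.2}, {"translation": [0, 0, 0], "angular": [0, 0, 0], "hand": 0.2}, {"translation": [0, 0, 0], "angular": [0, 0, 0], "hand": 0.2}])

```text
clock: 3.6
tool_pos: [0.4408, 0.3552, 0.0313]
tcp_rot: [[-0.857, 0.516, 0.001], [0.516, 0.857, 0.001], [-0.0, 0.001, -1.0]]
ft_force: [-1.9, -1.5, 12.6]
gripper_width: 0.0404
finger_force: 39.1
```

Request:
send_rows(increments=[{"translation": [0, 0, -0.03], "angular": [0, 0, 0], "hand": 0.2}, {"translation": [0, 0, -0.045], "angular": [0, 0, 0], "hand": 0.2}, {"translation": [0, 0, -0.045], "angular": [0, 0, 0], "hand": 0.2}, {"translation": [0, 0, -0.03], "angular": [0, 0, 0], "hand": 0.2}, {"translation": [0, 0, 0], "angular": [0, 0, 0], "hand": 0.2}])

```text
clock: 4.1
tool_pos: [0.4419, 0.356, 0.1847]
tcp_rot: [[-0.857, 0.516, 0.005], [0.516, 0.857, 0.005], [-0.002, 0.006, -1.0]]
ft_force: [1.1, 0.1, -0.9]
gripper_width: 0.0402
finger_force: 41.4
```

Request:
send_rows(increments=[{"translation": [-0.018, -0.036, 0], "angular": [0, 0, 0], "hand": 0.2}, {"translation": [-0.018, -0.036, 0], "angular": [0, 0, 0], "hand": 0.2}, {"translation": [-0.018, -0.036, 0], "angular": [0, 0, 0], "hand": 0.2}, {"translation": [-0.018, -0.036, 0], "angular": [0, 0, 0], "hand": 0.2}, {"translation": [0, 0, 0], "angular": [0, 0, 0], "hand": 0.2}])

```text
clock: 4.6
tool_pos: [0.4273, 0.1892, 0.1801]
tcp_rot: [[-0.854, 0.52, -0.001], [0.52, 0.854, -0.002], [-0.0, -0.003, -1.0]]
ft_force: [0.0, 1.4, -0.8]
gripper_width: 0.0406
finger_force: 41.4
```

Request:
send_rows(increments=[{"translation": [-0.01, -0.022, 0], "angular": [0, 0, 0], "hand": 0.2}, {"translation": [-0.011, -0.023, 0], "angular": [0, 0, 0], "hand": 0.2}, {"translation": [0, 0, 0], "angular": [0, 0, 0], "hand": 0.2}, {"translation": [0, 0, 0], "angular": [0, 0, 0], "hand": 0.2}, {"translation": [0, 0, 0], "angular": [0, 0, 0], "hand": 0.2}])

```text
clock: 5.1
tool_pos: [0.4227, 0.1457, 0.1802]
tcp_rot: [[-0.857, 0.515, -0.0], [0.515, 0.857, 0.0], [0.0, 0.0, -1.0]]
ft_force: [-1.0, 0.2, -0.8]
gripper_width: 0.0403
finger_force: 41.4
```

```bash
python3 - <<'E'
from h import *
o=manip.get_obs();print(o["clock"],o["tool_pos"],o["qpos"])
im,d=grab_frame("top");im2,d2=grab_frame("scene");S=cloud("scene",d2);np.save("s3.npy",S);save("pics/s3.png",im2)
I=im2.astype(int);br=(I[...,0]>I[...,2]*1.8)&(I[...,0]>120)&(np.hypot(S[...,0]-.42,S[...,1]-.14)<.06)&(S[...,2]>.1)
q=S[br];print("sleeve",br.sum(),q.min(0),q.max(0),q.mean(0))
for nm,z0,z1 in(("sl",q[:,2].min()+.008,q[:,2].max()-.008),):
    w=q[(q[:,2]>z0)&(q[:,2]<z1)]
    from scipy.optimize import least_squares
    r=least_squares(lambda c:np.hypot(w[:,0]-c[0],w[:,1]-c[1])-.021,[.42,.14],loss="soft_l1",f_scale=.001);print("cyl sleeve",r.x,len(w))
w=S[(np.hypot(S[...,0]-.42,S[...,1]-.14)<.019)&(S[...,2]>.054)&(S[...,2]<.086)]
r=least_squares(lambda c:np.hypot(w[:,0]-c[0],w[:,1]-c[1])-.012,[.42,.14],loss="soft_l1",f_scale=.001);print("journal",r.x,len(w))
a=cv2.resize(im[215:305,350:450],None,fx=3.5,fy=3.5);b=cv2.resize(im2[175:275,365:465],None,fx=3.15,fy=3.15)
save("pics/p3.png",np.hstack([a,b]))
E
```

```text
5.1 [0.4227 0.1457 0.1802] [-28.8077  20.3201   2.7194 121.7344  -1.5543  37.9718  33.9742]
sleeve 346 [0.3999 0.1279 0.1496] [0.4439 0.1683 0.1922] [0.4145 0.1519 0.1744]
cyl sleeve [0.4232 0.1453] 193
journal [0.4237 0.1389] 114
```

View pics/p3.png

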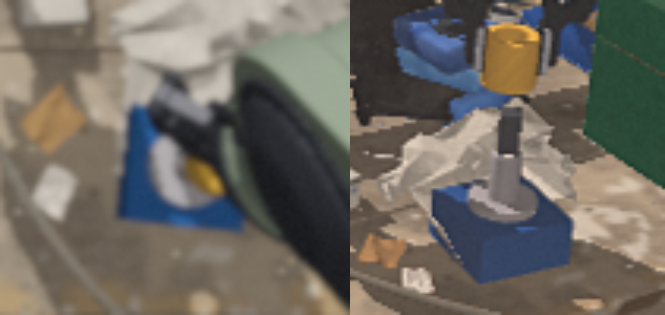

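The sleeve hangs over the square end, about 6 mm short in y. I correct that and lower it.

Request:
send_rows(increments=[{"translation": [-0.0032, -0.0054, 0], "angular": [0, 0, 0], "hand": 0.2}, {"translation": [0, 0, 0.01], "angular": [0, 0, 0], "hand": 0.2}, {"translation": [0, 0, 0.01], "angular": [0, 0, 0], "hand": 0.2}, {"translation": [0, 0, 0], "angular": [0, 0, 0], "hand": 0.2}, {"translation": [0, 0, 0], "angular": [0, 0, 0], "hand": 0.2}])

```text
clock: 5.7
tool_pos: [0.4224, 0.1386, 0.1598]
tcp_rot: [[-0.857, 0.516, -0.001], [0.516, 0.857, -0.001], [0.001, -0.001, -1.0]]
ft_force: [-0.1, 0.4, -0.1]
gripper_width: 0.0408
finger_force: 41.4
```

```bash
python3 - <<'E'
from h import *
from scipy.optimize import least_squares
o=manip.get_obs();print(o["clock"],o["tool_pos"])
im2,d2=grab_frame("scene");S=cloud("scene",d2)
I=im2.astype(int);br=(I[...,0]>I[...,2]*1.8)&(I[...,0]>120)&(np.hypot(S[...,0]-.42,S[...,1]-.14)<.06)&(S[...,2]>.1)
q=S[br];w=q[(q[:,2]>q[:,2].min()+.008)&(q[:,2]<q[:,2].max()-.008)]
print("sleeve",least_squares(lambda c:np.hypot(w[:,0]-c[0],w[:,1]-c[1])-.021,[.42,.14],loss="soft_l1",f_scale=.001).x,q[:,2].min())
for a,b in((.05,.07),(.06,.085)):
    w=S[(np.hypot(S[...,0]-.423,S[...,1]-.139)<.02)&(S[...,2]>a)&(S[...,2]<b)]
    print("journal",least_squares(lambda c:np.hypot(w[:,0]-c[0],w[:,1]-c[1])-.012,[.42,.14],loss="soft_l1",f_scale=.001).x,len(w))
save("pics/p4.png",cv2.resize(im2[180:260,375:455],None,fx=5,fy=5,interpolation=cv2.INTER_CUBIC))
E
```

```text
5.7 [0.4224 0.1386 0.1598]
sleeve [0.423  0.1385] 0.1289934953147445
journal [0.4238 0.1395] 76
journal [0.4241 0.139 ] 91
```

View pics/p4.png

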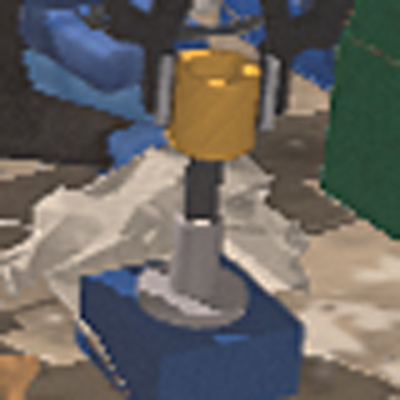

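The sleeve (213,105) lines up with the shaft axis as extrapolated upwards. I lower it slowly and watch the force.

Request:
send_rows(increments=[{"translation": [-0.0004, 0.0008, 0.006], "angular": [0, 0, 0], "hand": 0.2}, {"translation": [0, 0, 0.006], "angular": [0, 0, 0], "hand": 0.2}, {"translation": [0, 0, 0.006], "angular": [0, 0, 0], "hand": 0.2}, {"translation": [0, 0, 0.006], "angular": [0, 0, 0], "hand": 0.2}, {"translation": [0, 0, 0], "angular": [0, 0, 0], "hand": 0.2}])

```text
clock: 6.25
tool_pos: [0.423, 0.139, 0.1354]
tcp_rot: [[-0.857, 0.516, -0.001], [0.516, 0.857, -0.001], [0.001, -0.001, -1.0]]
ft_force: [0.0, -1.8, -0.0]
gripper_width: 0.0407
finger_force: 41.4
```

Request:
send_rows(increments=[{"translation": [0, 0, 0.005], "angular": [0, 0, 0], "hand": 0.2}, {"translation": [0, 0, 0.005], "angular": [0, 0, 0], "hand": 0.2}, {"translation": [0, 0, 0.005], "angular": [0, 0, 0], "hand": 0.2}, {"translation": [0, 0, 0.004], "angular": [0, 0, 0], "hand": 0.2}, {"translation": [0, 0, 0], "angular": [0, 0, 0], "hand": 0.2}])

```text
clock: 6.75
tool_pos: [0.4232, 0.1391, 0.1167]
tcp_rot: [[-0.857, 0.516, -0.001], [0.516, 0.857, -0.0], [0.0, -0.001, -1.0]]
ft_force: [-0.2, -0.9, -1.5]
gripper_width: 0.0403
finger_force: 41.4
```

Request:
send_rows(increments=[{"translation": [0, 0, 0.008], "angular": [0, 0, 0], "hand": 0.2}, {"translation": [0, 0, 0.008], "angular": [0, 0, 0], "hand": 0.2}, {"translation": [0, 0, 0.008], "angular": [0, 0, 0], "hand": 0.2}, {"translation": [0, 0, 0.008], "angular": [0, 0, 0], "hand": 0.2}, {"translation": [0, 0, 0], "angular": [0, 0, 0], "hand": 0.2}])

```text
clock: 7.25
tool_pos: [0.4229, 0.1389, 0.0841]
tcp_rot: [[-0.857, 0.516, -0.002], [0.516, 0.857, -0.001], [0.001, -0.002, -1.0]]
ft_force: [-0.3, -0.4, -0.2]
gripper_width: 0.04
finger_force: 41.4
```

Request:
send_rows(increments=[{"translation": [0, 0, 0.002], "angular": [0, 0, 0], "hand": 0.2}, {"translation": [0, 0, 0.002], "angular": [0, 0, 0], "hand": 0.2}, {"translation": [0, 0, 0], "angular": [0, 0, 0], "hand": 0.2}, {"translation": [0, 0, 0], "angular": [0, 0, 0], "hand": 0.2}, {"translation": [0, 0, 0], "angular": [0, 0, 0], "hand": 0.2}])

```text
clock: 7.75
tool_pos: [0.4235, 0.1392, 0.0814]
tcp_rot: [[-0.857, 0.516, 0.0], [0.516, 0.857, 0.0], [-0.0, 0.0, -1.0]]
ft_force: [0.4, -0.1, -1.5]
gripper_width: 0.0404
finger_force: 41.4
```

Request:
send_rows(increments=[{"translation": [0, 0, 0.0015], "angular": [0, 0, 0], "hand": 0.2}, {"translation": [0, 0, 0], "angular": [0, 0, 0], "hand": 0.2}, {"translation": [0, 0, 0], "angular": [0, 0, 0], "hand": 0.2}, {"translation": [0, 0, 0], "angular": [0, 0, 0], "hand": 0.6}, {"translation": [0, 0, 0], "angular": [0, 0, 0], "hand": 0.6}])

```text
clock: 8.25
tool_pos: [0.4235, 0.1392, 0.0798]
tcp_rot: [[-0.857, 0.516, 0.0], [0.516, 0.857, 0.0], [-0.0, 0.0, -1.0]]
ft_force: [0.2, 0.2, -0.2]
gripper_width: 0.0515
finger_force: 0.0
```

Request:
send_rows(increments=[{"translation": [0, 0, 0], "angular": [0, 0, 0], "hand": 0.8}, {"translation": [0, 0, 0], "angular": [0, 0, 0], "hand": 0.8}, {"translation": [0, 0, 0], "angular": [0, 0, 0], "hand": 0.8}, {"translation": [0, 0, 0], "angular": [0, 0, 0], "hand": 0.8}, {"translation": [0, 0, 0], "angular": [0, 0, 0], "hand": 0.8}])

```text
clock: 8.75
tool_pos: [0.4234, 0.1392, 0.0798]
tcp_rot: [[-0.857, 0.516, 0.0], [0.516, 0.857, 0.0], [-0.0, 0.0, -1.0]]
ft_force: [-0.2, 0.5, -0.2]
gripper_width: 0.0685
finger_force: 0.0
```

Request:
send_rows(increments=[{"translation": [0, 0, -0.02], "angular": [0, 0, 0], "hand": 0.8}, {"translation": [0, 0, -0.03], "angular": [0, 0, 0], "hand": 0.8}, {"translation": [0, 0, -0.03], "angular": [0, 0, 0], "hand": 0.8}, {"translation": [0, 0, 0], "angular": [0, 0, 0], "hand": 0.8}, {"translation": [0, 0, 0], "angular": [0, 0, 0], "hand": 0.8}])

```text
clock: 9.25
tool_pos: [0.4236, 0.1393, 0.1602]
tcp_rot: [[-0.857, 0.516, 0.001], [0.516, 0.857, 0.001], [-0.001, 0.001, -1.0]]
ft_force: [-0.5, -0.1, -0.0]
gripper_width: 0.0683
finger_force: 0.0
```

```bash
python3 - <<'E'
from h import *
from scipy.optimize import least_squares
o=manip.get_obs();print(o["clock"],o["tool_pos"])
im2,d2=grab_frame("scene");S=cloud("scene",d2);im,d=grab_frame("top")
I=im2.astype(int);br=(I[...,0]>I[...,2]*1.8)&(I[...,0]>120)&(np.hypot(S[...,0]-.42,S[...,1]-.14)<.04)
q=S[br];w=q[(q[:,2]>q[:,2].min()+.008)&(q[:,2]<q[:,2].max()-.008)]
print("sleeve",least_squares(lambda c:np.hypot(w[:,0]-c[0],w[:,1]-c[1])-.021,[.42,.14],loss="soft_l1",f_scale=.001).x,q[:,2].min(),q[:,2].max())
w=S[(np.hypot(S[...,0]-.423,S[...,1]-.139)<.03)&(S[...,2]>.095)&(S[...,2]<.127)&~br];print("square",w.min(0),w.max(0),w.mean(0))
a=cv2.resize(im2[180:260,375:455],None,fx=5,fy=5,interpolation=cv2.INTER_CUBIC);b=cv2.resize(im[220:300,360:440],None,fx=5,fy=5)
save("pics/p5.png",np.hstack([a,b]))
E
```

```text
9.25 [0.4236 0.1393 0.1602]
sleeve [0.424  0.1384] -0.22575561412355002 0.09118553766636807
square [0.411  0.1322 0.0957] [0.4327 0.151  0.1252] [0.419  0.1428 0.1125]
```

View pics/p5.png

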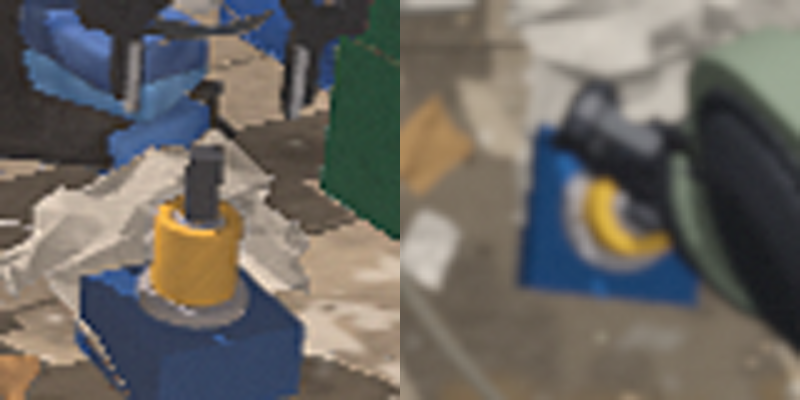

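The sleeve sits down on the collar, clear of the fingers. Next I grip the square end.

Request:
send_rows(increments=[{"translation": [0, 0, 0.02], "angular": [0, 0, 0], "hand": 0.8}, {"translation": [0, 0, 0.02], "angular": [0, 0, 0], "hand": 0.7}, {"translation": [0, 0, 0.0065], "angular": [0, 0, 0], "hand": 0.6}, {"translation": [0, 0, 0], "angular": [0, 0, 0], "hand": 0.5}, {"translation": [0, 0, 0], "angular": [0, 0, 0], "hand": 0.3}], squeeze=70)

```text
clock: 9.85
tool_pos: [0.4234, 0.1391, 0.1135]
tcp_rot: [[-0.857, 0.516, -0.0], [0.516, 0.857, -0.0], [0.0, -0.0, -1.0]]
ft_force: [-0.3, 0.1, 0.0]
gripper_width: 0.0292
finger_force: 0.0
```

Request:
send_rows(increments=[{"translation": [0, 0, 0], "angular": [0, 0, 0], "hand": 0}, {"translation": [0, 0, 0], "angular": [0, 0, 0], "hand": 0}, {"translation": [0, 0, 0], "angular": [0, 0, 0], "hand": 0}, {"translation": [0, 0, 0], "angular": [0, 0, 0], "hand": 0}, {"translation": [0, 0, 0], "angular": [0, 0, 0], "hand": 0}])

```text
clock: 10.35
tool_pos: [0.4237, 0.1391, 0.114]
tcp_rot: [[-0.857, 0.516, 0.001], [0.516, 0.857, 0.0], [-0.001, 0.001, -1.0]]
ft_force: [-0.6, -2.3, 7.7]
gripper_width: 0.015
finger_force: 69.0
```

Request:
send_rows(increments=[{"translation": [0, 0, -0.012], "angular": [0, 0, 0], "hand": 0}, {"translation": [0, 0, -0.015], "angular": [0, 0, 0], "hand": 0}, {"translation": [0, 0, -0.026], "angular": [0, 0, 0], "hand": 0}, {"translation": [0, 0, -0.03], "angular": [0, 0, 0], "hand": 0}, {"translation": [0, 0, -0.03], "angular": [0, 0, 0], "hand": 0}])

```text
clock: 10.85
tool_pos: [0.423, 0.139, 0.2277]
tcp_rot: [[-0.857, 0.516, -0.0], [0.516, 0.857, -0.0], [0.0, -0.0, -1.0]]
ft_force: [-0.1, 0.8, -4.6]
gripper_width: 0.0148
finger_force: 68.8
```

Request:
send_rows(increments=[{"translation": [0.006, 0.028, 0], "angular": [0, 0, 0], "hand": 0}, {"translation": [0.006, 0.028, 0], "angular": [0, 0, 0], "hand": 0}, {"translation": [0.006, 0.028, 0], "angular": [0, 0, 0], "hand": 0}, {"translation": [0.006, 0.028, 0], "angular": [0, 0, 0], "hand": 0}, {"translation": [0.006, 0.028, 0], "angular": [0, 0, 0], "hand": 0}])

```text
clock: 11.35
tool_pos: [0.4699, 0.2756, 0.2265]
tcp_rot: [[-0.857, 0.516, -0.0], [0.516, 0.857, 0.0], [0.0, -0.0, -1.0]]
ft_force: [-0.2, -0.4, -4.5]
gripper_width: 0.0153
finger_force: 69.4
```

Request:
send_rows(increments=[{"translation": [0, 0, 0], "angular": [0, 0, -7], "hand": 0}, {"translation": [0, 0, 0], "angular": [0, 0, -7], "hand": 0}, {"translation": [0, 0, 0], "angular": [0, 0, -7], "hand": 0}, {"translation": [0, 0, 0], "angular": [0, 0, -7], "hand": 0}, {"translation": [0, 0, 0], "angular": [0, 0, -3], "hand": 0}])

```text
clock: 11.85
tool_pos: [0.4697, 0.2744, 0.2265]
tcp_rot: [[-1.0, -0.004, -0.0], [-0.004, 1.0, -0.0], [0.0, -0.0, -1.0]]
ft_force: [0.0, 0.4, -4.1]
gripper_width: 0.0149
finger_force: 69.6
```

Request:
send_rows(increments=[{"translation": [0, 0, 0], "angular": [0, 0, 0], "hand": 0}, {"translation": [0, 0, 0], "angular": [0, 0, 0], "hand": 0}, {"translation": [0, 0, 0], "angular": [0, 0, 0], "hand": 0}, {"translation": [0, 0, 0], "angular": [0, 0, 0], "hand": 0}, {"translation": [0, 0, 0], "angular": [0, 0, 0], "hand": 0}])

```text
clock: 12.35
tool_pos: [0.4698, 0.2746, 0.2263]
tcp_rot: [[-1.0, 0.001, 0.0], [0.001, 1.0, -0.0], [-0.0, -0.0, -1.0]]
ft_force: [0.5, 0.1, -3.5]
gripper_width: 0.0147
finger_force: 69.5
```

Request:
send_rows(increments=[{"translation": [-0.0045, 0.014, 0], "angular": [0, 0, 0], "hand": 0}, {"translation": [-0.0045, 0.014, 0], "angular": [0, 0, 0], "hand": 0}, {"translation": [0, 0, 0], "angular": [0, 0, 0], "hand": 0}, {"translation": [0, 0, 0], "angular": [0, 0, 0], "hand": 0}, {"translation": [0, 0, 0], "angular": [0, 0, 0], "hand": 0}])

```text
clock: 12.85
tool_pos: [0.4789, 0.3026, 0.2261]
tcp_rot: [[-1.0, 0.001, -0.0], [0.001, 1.0, -0.0], [0.0, -0.0, -1.0]]
ft_force: [0.1, -0.4, -4.0]
gripper_width: 0.015
finger_force: 69.6
```

```bash
python3 - <<'E'
from h import *
from scipy.optimize import least_squares
o=manip.get_obs();print(o["clock"],o["tool_pos"])
im2,d2=grab_frame("scene");S=cloud("scene",d2);im,d=grab_frame("top");T=cloud("top",d)
I=im2.astype(int);br=(I[...,0]>I[...,2]*1.8)&(I[...,0]>110)&(np.hypot(S[...,0]-.479,S[...,1]-.3025)<.04)&(S[...,2]>.14)
q=S[br];print("n",len(q),q.min(0),q.max(0))
for lo,hi in((0.,.5),(.5,1.)):
    z=np.quantile(q[:,2],[.03,.97]);w=q[(q[:,2]>z[0]+lo*(z[1]-z[0]))&(q[:,2]<z[0]+hi*(z[1]-z[0]))]
    print("sleeve",least_squares(lambda c:np.hypot(w[:,0]-c[0],w[:,1]-c[1])-.021,[.479,.3],loss="soft_l1",f_scale=.001).x,w[:,2].mean())
J=im.astype(int)
for nm,X,C in(("scene",I,S),("top",J,T)):
    r=(X[...,0]>X[...,1]*1.8)&(X[...,0]>X[...,2]*1.6)&(np.hypot(C[...,0]-.49,C[...,1]-.3)<.08)&(C[...,2]>.1);print(nm,"red",r.sum(),C[r].mean(0) if r.any() else "")
    for k in spotter.pinpoint("camera_lens",nm)[:1]+spotter.pinpoint("shaft_view",nm)[:1]: print(k)
a=cv2.resize(im2[110:230,270:390],None,fx=3.3,fy=3.3,interpolation=cv2.INTER_CUBIC);b=cv2.resize(im[130:250,280:400],None,fx=3.3,fy=3.3,interpolation=cv2.INTER_CUBIC)
save("pics/p6.png",np.hstack([a,b]))
E
```

```text
12.85 [0.4789 0.3026 0.2261]
n 312 [0.4551 0.2865 0.1561] [0.515  0.326  0.2025]
sleeve [0.4787 0.303 ] 0.17222008378305437
sleeve [0.4788 0.3032] 0.19283891667555433
scene red 1 [0.5191 0.3054 0.1576]
{'position': [322.1, 173.2], 'confidence': 0.72}
{'position': [348.7, 193.8], 'confidence': 0.5}
top red 0 
{'position': [337.0, 179.7], 'confidence': 0.78}
```

View pics/p6.png

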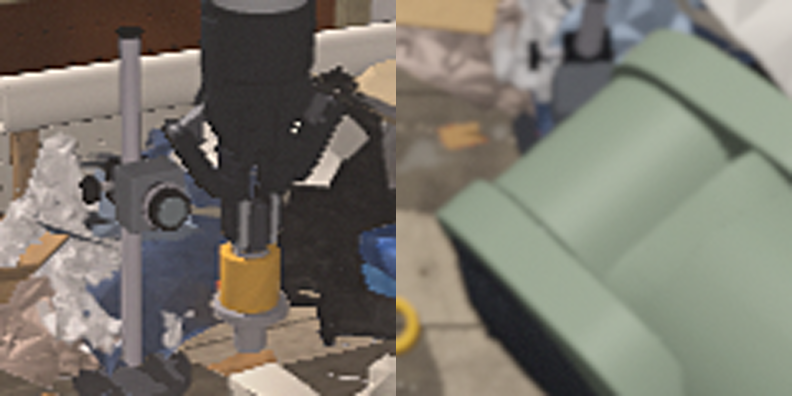

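The part hangs upright with the sleeve seated. Its middle is at (0.479, 0.303, 0.182), against a lens at (0.599, 0.3025, 0.181). The only lug pixel visible is on the +x side, as it should be.

```bash
python3 -c "
from h import *
print(manip.job_done())"
```

```text
the job is handed in; nothing more can be done
None
```

The sleeve is seated on the shaft, and the arm is holding the shaft upright with the sleeve middle about 12 cm in front of the lens and within about 1 mm of its axis; the lug was mostly hidden from view but should point at the camera; handed in at about 13 s, no verdict returned.

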